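Click the binding punch's margin lever to the marked notch and lock it

TASK

Set the binding punch's margin: click its index lever to the notch where the tall tab stands, pushing the sprung thumb piece gently one click at a time and letting it spring back freely after each click, and never letting the lever go past the tab. Then press the round lock button at the lever's pivot fully home and let go, leaving everything else on the desk in its place.

Things in the scene. Friction and masses are not known exactly. Their poses are not given: they have to be found in the camera images.
- punch: Binding punch fixed to the desk: grey slab 215 (x) by 240 mm (y), white hood along its far side. Origin at desk height, centre; x points from its front edge (x = -0.100) to the hood, y to the left seen from the front, z up. Deck top at z = 0.045; hood from x = 0.055 to 0.115, top z = 0.075. The steel lever points from its pivot towards the front, over a row of notches.
- pivot (a point): Vertical axis of the lever, at the deck's top (punch frame x = 0.035, y = 0). Six notches: number 0, where the lever always starts, is 0.40 rad left of straight to the front; number i is 0.16*i rad further right (anticlockwise from above). Each is marked on the deck 120 mm from this axis, by a small stud (6 mm wide, 4 mm high) or by the tall tab.
- lever (a joint): Angle of the index lever, rad: 0 in notch 0, 0.16 in notch 1, ... 0.80 in notch 5; grows to the right. A spring detent holds it in each notch. It is moved through the sprung thumb piece: it stays until the thumb piece is wound up far enough, then snaps one notch on. The detent's strength is unknown (4 to 11 N at the thumb piece).
- lever_tip (a point): Tip of the flat steel lever (pointer, 11 mm wide, narrowing), 105 mm from the pivot, at height 0.0515. In the right notch it points at the tab.
- thumb (a joint): Angle of the thumb piece ahead of the lever, rad: 0 released, positive pushed right. A spring of 2.2 N m/rad (0.37 N per mm at the thumb piece) joins it to the lever. The lever clicks at an unknown 0.14 to 0.40 rad (11 to 31 mm of push); then the push force drops at once by about 3 to 4 N. Another 12 mm of push clicks it again. Let go, it springs back over the lever.
- thumb_mid (a point): Middle of the upright black thumb piece on the lever, 77 mm from the pivot, at height 0.074. It is 20 mm wide (radially), 10 mm thick (along its path) and stands from height 0.054 to 0.090. The lever and the blade below it reach height 0.055.
- lock (a joint): Travel of the lock button, m: 0 up, 0.008 fully pressed. It moves straight down against about 4 N, then meets a stop; it stays where it is left. Its rubber cap gives a little first (0.3 mm per N), so pressing with 7 to 15 N until it goes no further takes it home.
- lock_top (a point): Centre of the top of the round black lock button (29 mm wide) on the lever's pivot; at height 0.078 when up, 0.070 when home.
- tab: The tall tab: an upright steel plate 10 mm wide, 4 mm thick, 24 mm high on the punch's deck, marking the wanted notch (number 3, 4 or 5), 120 mm from the lever's pivot. Its origin is the centre of its foot; its axes are parallel to the punch's.
- eraser: Loose eraser, to be left where it is.
- staple_box: Loose box of staples, to be left where it is.
- battery: Loose battery, to be left where it is.
- lip_balm: Loose lip balm, to be left where it is.
- usb_stick: Loose USB stick, to be left where it is.

How it is judged:
By the outcome, as a careful person would: the job done as asked, in the order asked, and still so for the second after the job is handed in, with the robot touching nothing.
It also fails if it takes over 72 s, if anything falls off the work surface, if the arm or the gripper's body presses on something with over 40 N, if the wrist force passes 120 N, or if a joint passes its speed limit or range.

ROBOT

A 6-joint arm with a two-finger parallel gripper is mounted at the origin on a cart in front of the work surface, level with it; the furniture and walls round the work are solid. World frame = base frame: x ahead of the robot, y to its left, z up, the work surface at z = 0. Lengths are in m, angles in rad, forces in N, time in s.
With the tool pointing down it reaches from about 0.375 to 0.975 m from the base axis. Payload 3.8 kg.
Tool frame: the origin (TCP) lies at the very end of the fingers, on their centre line; the grasp point (between the pads) lies 19 mm behind it; z points along the fingers, y is the line along which they close (so a half turn about z gives the same grasp; the last joint's range is limited). The gripper opens to 88 mm and grips with 3 to 60 N. Pads are 18 mm wide; open, the fingers measure 123 mm over their backs; the gripper's body (75 mm by 187 mm) begins 45 mm behind the grasp point.
Start: joints at [-1.292, 0.264, 1.604, -0, 1.274, -0.037], TCP at [0.21, -0.642, 0.239] pointing down, gripper open.
Joint ranges: [-2.63, 2.63], [-0.94, 2.18], [0.31, 2.57], [-1.31, 4.45], [0, 2.66], [-2.55, 2.55]. Speed limits (rad/s): [2.57, 2.57, 3.14, 3.14, 3.14, 3.14].

INTERFACE

Orientations are given as a rotation vector (axis times angle).
In Python, from plant import observe, read_camera, hand_in gives the robot as it stands.
- The arm moves only by the tool drive_tool, never from a script. Its argument "motion" is a list of rows, each an object of numbers: "dx", "dy", "dz": the shift along the tool's x, y, z in mm; "yaw": the turn about the tool's z in rad. A call has 1 to 12 rows; each row shifts and turns the commanded pose from where the row before left it, along the tool's axes as they then stand; what a row does not reach is not made up. A row lasts 1/8 s, in which the tool goes at most 62.5 mm and 10.7 degrees, less where a joint would pass 70% of its speed; a pose out of reach is approached as far as the arm can. A call is refused whole if a number of a shift passes 62.5 or a number of a turn 0.188, either way. A call with a gripper value outside its range is refused whole. "jaw" is the closure, from -1 (fully open) to 1 (shut), set as the call begins (left out, the last holds). The fingers move at their own pace and stop on an object; "force" is the grip in N (left out, the last holds). Time passes only in rows, so rows that do not move let the fingers close. It gives the time, the measured TCP pose, the force, the opening and the grip force at its end, in the units of the state.
- observe(): the state, without advancing time (a new reading comes with each control period).
- read_camera(name): name is "side" or "top"; returns a dict with "image" (420x560x3 uint8, red, green, blue), "fov_y" (degrees; the focal length in pixels is half the picture's height over the tangent of half this angle, whatever the lens; pixels are square), "cx", "cy" (the principal point, pixels), "eye" and "attitude" of the camera in the world. Camera axes: x right, y up, looking along -z (the intrinsics and any distortion apply to the point x, -y, -z); pixel columns grow to the right and rows downward; lengths in m; the calibration is good to about 2 mm. A picture is of the moment at which its call begins. There is no depth.
- hand_in(): hands the job in; it is judged then, once.
The state is a dict: "t": time; "joint_positions": joint angles; "joint_velocities": joint speeds; "tau": joint torques, N m; "tcp_pos": TCP position; "tcp_rot": TCP orientation; "ft_force": force on the tool from outside, world axes, zero at the start; "moment": the same for the moment, N m; "opening": finger opening in m; "grasp_force": force on a finger pad.
Only numpy, scipy, OpenCV 4.12 (cv2) and the standard library are available. Lean on these libraries where they do the work, as an engineer would, in place of code of your own. Each camera call takes 0.05 s, during which the arm holds its last target. There are 200 camera calls.

## Working session

There is one attempt and no reset: what is moved stays moved. The work goes in short steps, Python scripts to look and compute and a tool call to move; the robot and the scene stay as the last step left them, time stands still between calls to the robot, and variables do not carry over. Pictures are saved under pics/ and viewed, at most 10 in all, crops included, and the job is handed in when it is done.

Besides the shell and the picture viewer there is one more tool, called as name([rows], argument=value, ...), one row to a line, values as JSON. drive_tool: Moves the arm, as the interface text tells. Its arguments: {"type":"object","properties":{"motion":{"type":"array"},"jaw":{"type":"number"},"force":{"type":"number"}},"required":["motion"]}

```bash
mkdir -p pics; ls
python3 - <<'E'
from plant import observe, read_camera
import cv2
s=observe(); print({k:s[k] for k in("t","tcp_pos","tcp_rot","ft_force","opening")})
for n in("top","side"):
    c=read_camera(n); cv2.imwrite(f"pics/{n}0.png",c["image"][:,:,::-1]); print(n,{k:v for k,v in c.items() if k!="image"})
E
```

```text
pics
{'t': 0.0, 'tcp_pos': array([ 0.20939648, -0.64095306,  0.23740937]), 'tcp_rot': array([-3.10036280e+00, -4.93620429e-01,  4.92437690e-04]), 'ft_force': array([-0.41141885,  0.67833635, -0.62652211]), 'opening': 0.08822709606854486}
top {'fov_y': 45.97164124361879, 'cx': 280.1553324846373, 'cy': 216.59125079200408, 'eye': array([ 0.43134481, -0.02531862,  0.91394128]), 'attitude': array([ 0.1068991 , -0.14217318, -1.53811297])}
side {'fov_y': 50.098217515011534, 'cx': 280.64397919443206, 'cy': 212.09751833867557, 'eye': array([0.25825048, 0.69766876, 0.53829428]), 'attitude': array([ 0.27390585, -1.39499585, -2.47081703])}
```

View pics/top0.png

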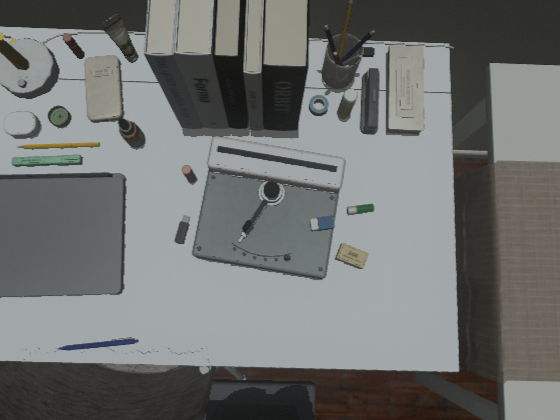

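View pics/side0.png

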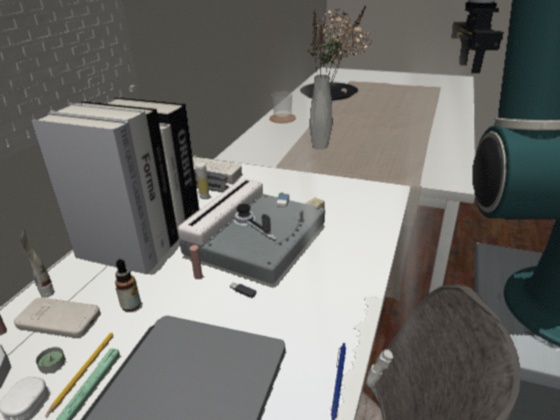

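The top view shows the punch at about cols 193–345, rows 137–278. The lever runs from the pivot at (271,191) to its tip near (240,240), and the studs lie along rows 240–258. There is an eraser on the deck at (322,223). Next I'll enlarge it and set up a helper.

```bash
cat > h.py <<'E'
import numpy as np, cv2
from scipy.spatial.transform import Rotation as R
from plant import observe, read_camera
def ray(c,u,v):
    f=210/np.tan(np.radians(c["fov_y"]/2))
    d=np.array([(u-c["cx"])/f,-(v-c["cy"])/f,-1.])
    return c["eye"],R.from_rotvec(c["attitude"]).apply(d)
def onz(c,u,v,z):
    e,d=ray(c,u,v); return e+d*(z-e[2])/d[2]
def proj(c,p):
    f=210/np.tan(np.radians(c["fov_y"]/2))
    q=R.from_rotvec(c["attitude"]).inv().apply(np.array(p)-c["eye"])
    return np.array([c["cx"]+f*q[...,0]/-q[...,2],c["cy"]-f*q[...,1]/-q[...,2]]).T
def tri(c1,uv1,c2,uv2):
    A=[];b=[]
    for c,uv in((c1,uv1),(c2,uv2)):
        e,d=ray(c,*uv); d/=np.linalg.norm(d); P=np.eye(3)-np.outer(d,d); A.append(P);b.append(P@e)
    return np.linalg.lstsq(np.vstack(A),np.hstack(b),rcond=None)[0]
E
python3 - <<'E'
import cv2
t=cv2.imread("pics/top0.png")[130:285,185:350]; s=cv2.imread("pics/side0.png")[170:285,175:335]
cv2.imwrite("pics/tc.png",cv2.resize(t,None,fx=3.8,fy=3.8,interpolation=cv2.INTER_CUBIC))
cv2.imwrite("pics/sc.png",cv2.resize(s,None,fx=5,fy=5,interpolation=cv2.INTER_CUBIC))
E
```

```text
(no output)
```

View pics/tc.png

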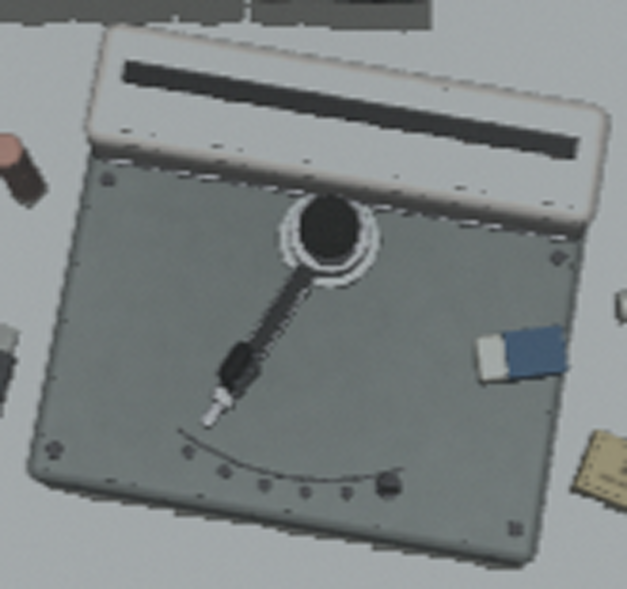

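View pics/sc.png

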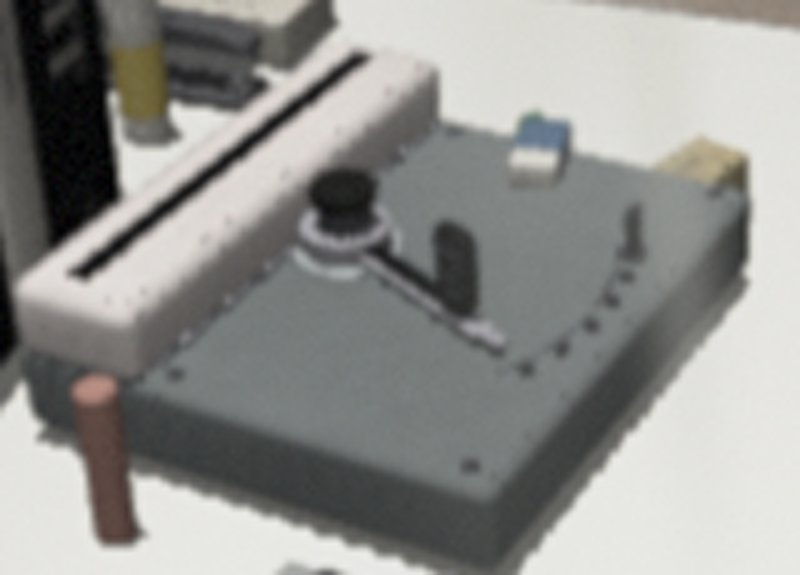

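The crops show five studs (188,452), (223,471), (264,486), (305,492), (346,493), with the tab at (388,485) as the sixth mark. So the target is notch 5, five clicks. Lock top is at (330,226) and the thumb piece at (238,365) in the top crop. Next I'll fit the punch frame.

Run:
```python
from h import *
from scipy.optimize import least_squares
ct,cs=read_camera("top"),read_camera("side")
T=lambda x,y:(185+(x-1.4)/3.8,130+(y-1.4)/3.8)
S=lambda x,y:(175+(x-2)/5,170+(y-2)/5)
lt=tri(ct,T(330,226),cs,S(344,188)); print("lock tri",lt, "onz",onz(ct,*T(330,226),.077),onz(cs,*S(344,188),.077))
tt=tri(ct,T(240,360),cs,S(456,235)); print("thumb top tri",tt)
st=[onz(ct,*T(x,y),.048) for x,y in((188,452),(223,471),(264,486),(305,492),(346,493))]
ss=[onz(cs,*S(x,y),.048) for x,y in((527,369),(562,349),(592,325),(613,301),(628,280))]
tab=[onz(ct,*T(388,484),.060),onz(cs,*S(632,258),.046)]
def P(p,i): a=p[2]+np.pi+0.16*i-.4; return np.array([p[0]+.12*np.cos(a),p[1]+.12*np.sin(a)])
for nm,s in(("top",st),("side",ss),("both",None)):
    s2=[(i,q) for i,q in enumerate(s)] if s else list(enumerate(st))+list(enumerate(ss))
    r=least_squares(lambda p:np.hstack([P(p,i)-q[:2] for i,q in s2]),[lt[0],lt[1],-.1])
    print(nm,"pivot",r.x,"rms mm",1e3*np.sqrt(np.mean(r.fun**2)))
    print(" tab5 pred",P(r.x,5),"meas",tab[0],tab[1])
# slab front corners at deck top
print([onz(ct,*T(x,y),.043) for x,y in((33,470),(532,562))])
```

```text
lock tri [ 0.61419582 -0.02623662  0.07259727] onz [ 0.61362223 -0.02610337  0.077     ] [ 0.61040583 -0.01939758  0.077     ]
thumb top tri [0.54918551 0.01189193 0.08425041]
top pivot [ 0.61425244 -0.02586621 -0.14402775] rms mm 0.2569783969092053
 tab5 pred [ 0.49816233 -0.05624854] meas [ 0.49852652 -0.0560137   0.06      ] [ 0.49698253 -0.05124963  0.046     ]
side pivot [ 0.61250207 -0.02268864 -0.1499772 ] rms mm 0.7366560429979591
 tab5 pred [ 0.49623325 -0.05237977] meas [ 0.49852652 -0.0560137   0.06      ] [ 0.49698253 -0.05124963  0.046     ]
both pivot [ 0.61337837 -0.02427488 -0.1469791 ] rms mm 1.5758022388551352
 tab5 pred [ 0.4971991  -0.05431446] meas [ 0.49852652 -0.0560137   0.06      ] [ 0.49698253 -0.05124963  0.046     ]
[array([0.50156366, 0.10740105, 0.043     ]), array([ 0.46585946, -0.12391461,  0.043     ])]
```

The fit holds up: rms is 0.3 mm in the top view, and the tab's measured position matches notch 5 within 1 mm. Pivot is about (0.6137,-0.025), punch yaw about -0.145. I'll close the fingers and turn the tool so that its +y lies along the push direction.

drive_tool([
  {"yaw": 0.153},
  {"yaw": 0.153},
  {"yaw": 0.153},
  {"yaw": 0.153},
  {"yaw": 0.153},
], jaw=1, force=20)

```text
invalid input at $.motion[0]: expected keys dx, dy, dz, yaw
```

```bash
cat >> h.py <<'E'
PIV=np.array([.6137,-.0252]); PSI=-.145
def axes():
    s=observe(); M=R.from_rotvec(s["tcp_rot"]).as_matrix(); return s,M
def phi(a): return PSI+np.pi-.4+a
def spot(a,back,r=.077):   # world xy: lever angle a, 'back' metres behind thumb middle
    p=phi(a); return PIV+r*np.array([np.cos(p),np.sin(p)])-back*np.array([-np.sin(p),np.cos(p)])
def to(xy,z,thx=None):
    s,M=axes(); d=M.T@(np.array([*xy,z])-s["tcp_pos"])*1e3
    a=np.arctan2(M[1,0],M[0,0]); print("t %.2f"%s["t"],"tcp",s["tcp_pos"].round(4),"thx %.3f"%a,"F",s["ft_force"].round(2),"need mm",d.round(1), "yaw",None if thx is None else round(a-thx,3))
E
python3 - <<'E'
from h import *
print(spot(0,.035),phi(0)+np.pi-2*np.pi); to(spot(0,.035),.2,-.45)
E
```

```text
[0.56599983 0.04464765] -0.5449999999999999
t 0.20 tcp [ 0.2095 -0.6412  0.2379] thx 0.316 F [ 0.47  0.72 -0.05] need mm [ 551.9 -541.1   38.7] yaw 0.766
```

drive_tool([
  {"dx": 0,"dy": 0,"dz": 0,"yaw": 0.153},
  {"dx": 0,"dy": 0,"dz": 0,"yaw": 0.153},
  {"dx": 0,"dy": 0,"dz": 0,"yaw": 0.153},
  {"dx": 0,"dy": 0,"dz": 0,"yaw": 0.153},
  {"dx": 0,"dy": 0,"dz": 0,"yaw": 0.153},
], jaw=1, force=20)

```text
t: 0.82
tcp_pos: [0.2096, -0.6414, 0.2383]
tcp_rot: [-3.06, 0.707, 0.0]
ft_force: [0.4, 0.2, 0.2]
opening: 0.0405
grasp_force: 0.0
```

Run:
```python
from h import *
to(spot(0,.035),.2,-.45)
```

```text
t 0.82 tcp [ 0.2096 -0.6414  0.2383] thx -0.454 F [0.41 0.22 0.19] need mm [  19.2 -772.9   38.7] yaw -0.004
```

drive_tool([
  {"dx": 2,"dy": -55,"dz": 0,"yaw": 0},
  {"dx": 2,"dy": -55,"dz": 0,"yaw": 0},
  {"dx": 2,"dy": -55,"dz": 0,"yaw": 0},
  {"dx": 2,"dy": -55,"dz": 0,"yaw": 0},
  {"dx": 2,"dy": -55,"dz": 0,"yaw": 0},
  {"dx": 2,"dy": -55,"dz": 0,"yaw": 0},
  {"dx": 2,"dy": -55,"dz": 0,"yaw": 0},
  {"dx": 2,"dy": -55,"dz": 0,"yaw": 0},
  {"dx": 2,"dy": -55,"dz": 0,"yaw": 0},
  {"dx": 1,"dy": -50,"dz": 0,"yaw": 0},
  {"dx": 0,"dy": -30,"dz": 0,"yaw": 0},
  {"dx": 0,"dy": 0,"dz": 0,"yaw": 0},
])

```text
t: 2.33
tcp_pos: [0.4769, -0.1303, 0.2386]
tcp_rot: [-3.064, 0.694, 0.0]
ft_force: [-0.3, -1.0, -0.4]
opening: 0.0004
grasp_force: 0.0
```

Run:
```python
from h import *
to(spot(0,.035),.064,-.45); print(observe()["joint_positions"],observe()["opening"])
```

```text
t 2.33 tcp [ 0.4769 -0.1303  0.2386] thx -0.446 F [-0.31 -0.96 -0.44] need mm [   5.1 -196.2  174.6] yaw 0.004
[-3.17153437e-01 -8.19701024e-02  1.97980198e+00  1.16294834e-04
  1.24398381e+00  1.69913972e+00] 0.0003579898976387495
```

drive_tool([
  {"dx": 1,"dy": -50,"dz": 10,"yaw": 0},
  {"dx": 1,"dy": -50,"dz": 10,"yaw": 0},
  {"dx": 1,"dy": -50,"dz": 10,"yaw": 0},
  {"dx": 2,"dy": -46,"dz": 10,"yaw": 0},
  {"dx": 0,"dy": 0,"dz": 30,"yaw": 0},
  {"dx": 0,"dy": 0,"dz": 30,"yaw": 0},
  {"dx": 0,"dy": 0,"dz": 30,"yaw": 0},
  {"dx": 0,"dy": 0,"dz": 20,"yaw": 0},
  {"dx": 0,"dy": 0,"dz": 0,"yaw": 0},
  {"dx": 0,"dy": 0,"dz": 0,"yaw": 0},
])

```text
t: 3.58
tcp_pos: [0.5667, 0.0417, 0.0895]
tcp_rot: [-3.062, 0.701, -0.002]
ft_force: [1.0, 0.8, -0.1]
opening: 0.0004
grasp_force: 0.0
```

Run:
```python
from h import *
to(spot(0,.035),.064,-.45)
c=read_camera("side"); cv2.imwrite("pics/s1.png",cv2.resize(c["image"][150:290,165:345,::-1],None,fx=4,fy=4,interpolation=cv2.INTER_CUBIC))
```

```text
t 3.58 tcp [0.5667 0.0417 0.0895] thx -0.450 F [ 1.01  0.81 -0.12] need mm [-1.9 -2.4 25.5] yaw -0.0
```

View pics/s1.png

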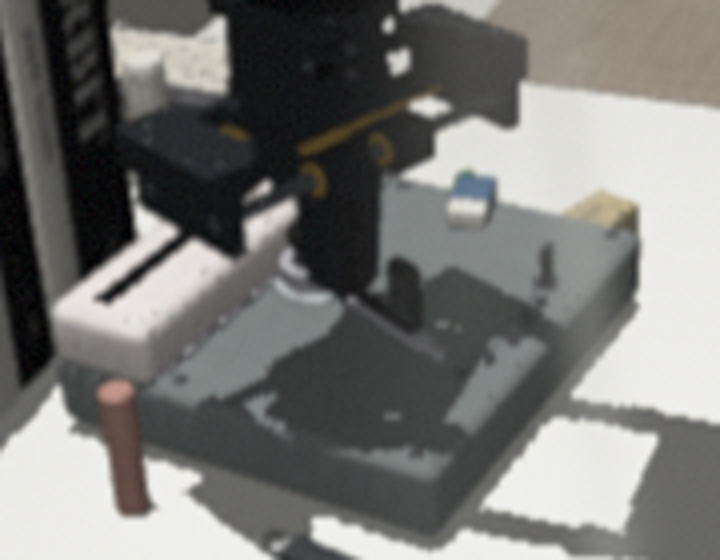

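The fingers hang clear to the left of the upright thumb piece (crop ~(405,290)), with a gap of about 10 mm. I'll lower and approach.

drive_tool([
  {"dx": -2,"dy": 0,"dz": 13,"yaw": 0},
  {"dx": 0,"dy": 0,"dz": 12,"yaw": 0},
  {"dx": 0,"dy": 3,"dz": 0,"yaw": 0},
  {"dx": 0,"dy": 3,"dz": 0,"yaw": 0},
  {"dx": 0,"dy": 0,"dz": 0,"yaw": 0},
  {"dx": 0,"dy": 0,"dz": 0,"yaw": 0},
])

```text
t: 4.38
tcp_pos: [0.562, 0.0379, 0.0641]
tcp_rot: [-3.062, 0.7, -0.001]
ft_force: [0.1, -1.2, 0.4]
opening: 0.0004
grasp_force: 0.0
```

drive_tool([
  {"dx": 0,"dy": 2,"dz": 0,"yaw": 0},
  {"dx": 0,"dy": 2,"dz": 0,"yaw": 0},
  {"dx": 0,"dy": 2,"dz": 0,"yaw": 0},
  {"dx": 0,"dy": 0,"dz": 0,"yaw": 0},
])

```text
t: 4.88
tcp_pos: [0.559, 0.0324, 0.0637]
tcp_rot: [3.063, -0.7, -0.0]
ft_force: [-0.0, 0.5, -0.5]
opening: 0.0004
grasp_force: 0.0
```

drive_tool([
  {"dx": 0,"dy": 2,"dz": 0,"yaw": 0},
  {"dx": 0,"dy": 2,"dz": 0,"yaw": 0},
  {"dx": 0,"dy": 0,"dz": 0,"yaw": 0},
])

```text
t: 5.25
tcp_pos: [0.5572, 0.029, 0.0637]
tcp_rot: [-3.062, 0.7, 0.0]
ft_force: [0.3, 1.9, -0.0]
opening: 0.0001
grasp_force: 0.5
```

```bash
cat >> h.py <<'E'
def st(a=0):
    s,M=axes(); p=phi(a); d=s["tcp_pos"][:2]-PIV; t=np.array([-np.sin(p),np.cos(p)])
    f=s["ft_force"]; print("t %.2f z %.4f r %.1f tang %.1f mm  ang %.3f Fpush %.2f F %s"%(s["t"],s["tcp_pos"][2],1e3*np.hypot(*d),1e3*d@t,np.arctan2(M[1,0],M[0,0]),-f@M[:,1],f.round(2)))
E
python3 -c "
from h import *
st()"
```

```text
t 5.25 z 0.0637 r 78.3 tang -17.1 mm  ang -0.449 Fpush 1.83 F [ 0.32  1.87 -0.03]
```

Contact came at tangent -22 mm, exactly as predicted. I'll push on in small steps, following the arc.

drive_tool([
  {"dx": 0,"dy": 2,"dz": 0,"yaw": 0},
  {"dx": 0,"dy": 2,"dz": 0,"yaw": -0.02},
  {"dx": 0,"dy": 0,"dz": 0,"yaw": 0},
])

```text
t: 5.62
tcp_pos: [0.5554, 0.0255, 0.0637]
tcp_rot: [-3.069, 0.669, 0.0]
ft_force: [-0.3, 3.3, -0.0]
opening: 0.0006
grasp_force: 1.2
```

drive_tool([
  {"dx": 0,"dy": 1,"dz": 0,"yaw": 0},
  {"dx": 0,"dy": 1,"dz": 0,"yaw": -0.02},
  {"dx": 0,"dy": 0,"dz": 0,"yaw": 0},
])

```text
t: 6.0
tcp_pos: [0.5546, 0.0236, 0.0637]
tcp_rot: [-3.076, 0.638, 0.0]
ft_force: [-1.2, 4.1, 1.5]
opening: 0.0004
grasp_force: 1.5
```

drive_tool([
  {"dx": 0,"dy": 1,"dz": 0,"yaw": 0},
  {"dx": 0,"dy": 1,"dz": 0,"yaw": -0.02},
  {"dx": 0,"dy": 0,"dz": 0,"yaw": 0},
])

```text
t: 6.38
tcp_pos: [0.5538, 0.0218, 0.0637]
tcp_rot: [-3.082, 0.607, 0.0]
ft_force: [-0.6, 4.9, 1.9]
opening: 0.0007
grasp_force: 1.9
```

```bash
python3 -c "
from h import *
st()"
```

```text
t 6.38 z 0.0637 r 76.1 tang -9.1 mm  ang -0.389 Fpush 4.32 F [-0.6   4.91  1.88]
```

drive_tool([
  {"dx": 0,"dy": 1,"dz": 0,"yaw": 0},
  {"dx": 0,"dy": 1,"dz": 0,"yaw": -0.03},
  {"dx": 0,"dy": 0,"dz": 0,"yaw": 0},
])

```text
t: 6.75
tcp_pos: [0.553, 0.0201, 0.0636]
tcp_rot: [-3.091, 0.561, 0.001]
ft_force: [-1.6, 4.5, 2.1]
opening: 0.0003
grasp_force: 2.3
```

drive_tool([
  {"dx": 0,"dy": 1,"dz": 0,"yaw": 0},
  {"dx": 0,"dy": 1,"dz": 0,"yaw": -0.03},
  {"dx": 0,"dy": 0,"dz": 0,"yaw": 0},
])

```text
t: 7.12
tcp_pos: [0.5521, 0.0184, 0.0636]
tcp_rot: [-3.098, 0.515, 0.001]
ft_force: [-1.9, 5.0, 0.3]
opening: 0.0005
grasp_force: 2.6
```

drive_tool([
  {"dx": 0,"dy": 1,"dz": 0,"yaw": 0},
  {"dx": 0,"dy": 1,"dz": 0,"yaw": -0.03},
  {"dx": 0,"dy": 0,"dz": 0,"yaw": 0},
])

```text
t: 7.5
tcp_pos: [0.5512, 0.0167, 0.0636]
tcp_rot: [-3.106, 0.469, 0.002]
ft_force: [-2.3, 7.3, 0.8]
opening: 0.0005
grasp_force: 3.0
```

```bash
python3 -c "
from h import *
st()"
```

```text
t 7.50 z 0.0636 r 75.2 tang -3.4 mm  ang -0.299 Fpush 6.29 F [-2.26  7.28  0.84]
```

The pad force rises smoothly with the push, so it makes a clean click signal.

drive_tool([
  {"dx": 0,"dy": 1,"dz": 0,"yaw": 0},
  {"dx": 0,"dy": 1,"dz": 0,"yaw": -0.03},
  {"dx": 0,"dy": 0,"dz": 0,"yaw": 0},
])

```text
t: 7.88
tcp_pos: [0.5505, 0.015, 0.0635]
tcp_rot: [-3.112, 0.422, 0.003]
ft_force: [-3.0, 7.7, 1.7]
opening: 0.0002
grasp_force: 3.3
```

drive_tool([
  {"dx": 0,"dy": 1,"dz": 0,"yaw": 0},
  {"dx": 0,"dy": 1,"dz": 0,"yaw": -0.03},
  {"dx": 0,"dy": 0,"dz": 0,"yaw": 0},
])

```text
t: 8.25
tcp_pos: [0.5497, 0.0132, 0.0635]
tcp_rot: [-3.118, 0.375, 0.004]
ft_force: [-2.9, 8.5, 1.5]
opening: 0.0006
grasp_force: 3.7
```

drive_tool([
  {"dx": 0,"dy": 1,"dz": 0,"yaw": 0},
  {"dx": 0,"dy": 1,"dz": 0,"yaw": -0.03},
  {"dx": 0,"dy": 0,"dz": 0,"yaw": 0},
])

```text
t: 8.62
tcp_pos: [0.549, 0.0115, 0.0634]
tcp_rot: [-3.123, 0.329, 0.004]
ft_force: [-3.3, 8.8, 2.4]
opening: 0.0003
grasp_force: 4.0
```

```bash
python3 -c "
from h import *
st()"
```

```text
t 8.62 z 0.0634 r 74.4 tang 2.2 mm  ang -0.210 Fpush 7.92 F [-3.29  8.79  2.39]
```

drive_tool([
  {"dx": 0,"dy": 1,"dz": 0,"yaw": 0},
  {"dx": 0,"dy": 1,"dz": 0,"yaw": -0.02},
  {"dx": 0,"dy": 0,"dz": 0,"yaw": 0},
])

```text
t: 9.0
tcp_pos: [0.5489, 0.0087, 0.0634]
tcp_rot: [-3.127, 0.297, 0.003]
ft_force: [-3.1, 5.0, 1.0]
opening: 0.0004
grasp_force: 2.5
```

drive_tool([
  {"dx": 0,"dy": 1,"dz": 0,"yaw": 0},
  {"dx": 0,"dy": 1,"dz": 0,"yaw": -0.02},
  {"dx": 0,"dy": 0,"dz": 0,"yaw": 0},
])

```text
t: 9.38
tcp_pos: [0.5483, 0.0069, 0.0633]
tcp_rot: [-3.13, 0.266, 0.004]
ft_force: [-2.5, 6.1, 1.2]
opening: 0.0005
grasp_force: 2.9
```

drive_tool([
  {"dx": 0,"dy": 1,"dz": 0,"yaw": 0},
  {"dx": 0,"dy": 1,"dz": 0,"yaw": -0.02},
  {"dx": 0,"dy": 0,"dz": 0,"yaw": 0},
])

```text
t: 9.75
tcp_pos: [0.5477, 0.0051, 0.0632]
tcp_rot: [-3.132, 0.234, 0.005]
ft_force: [-3.2, 7.6, 1.3]
opening: 0.0008
grasp_force: 3.3
```

```bash
python3 -c "
from h import *
st()"
```

```text
t 9.75 z 0.0632 r 72.6 tang 8.3 mm  ang -0.149 Fpush 7.01 F [-3.22  7.57  1.34]
```

A click: pad force went 4.0 → 2.5. I'll back off fully so the thumb piece springs back.

drive_tool([
  {"dx": 0,"dy": -15,"dz": 0,"yaw": 0},
  {"dx": 0,"dy": -15,"dz": 0,"yaw": 0},
  {"dx": 0,"dy": -8,"dz": 0,"yaw": 0.1},
  {"dx": 0,"dy": 0,"dz": 0,"yaw": 0.1},
  {"dx": 0,"dy": 0,"dz": 0,"yaw": 0},
])

```text
t: 10.38
tcp_pos: [0.5553, 0.0422, 0.0639]
tcp_rot: [3.094, -0.542, 0.001]
ft_force: [0.2, -0.1, -0.8]
opening: 0.0005
grasp_force: 0.0
```

Run:
```python
from h import *
st(.16); to(spot(.16,.032),.064,-.545+.16+.1)
for n,b in (("top",(185,350,130,285)),("side",(175,335,170,285))):
    c=read_camera(n)["image"][b[2]:b[3],b[0]:b[1],::-1]; cv2.imwrite(f"pics/{n}2.png",cv2.resize(c,(400,400*c.shape[0]//c.shape[1]),interpolation=cv2.INTER_CUBIC))
a,b=cv2.imread("pics/top2.png"),cv2.imread("pics/side2.png"); H=max(len(a),len(b))
cv2.imwrite("pics/b2.png",np.hstack([cv2.copyMakeBorder(i,0,H-len(i),0,0,0) for i in(a,b)]))
```

```text
t 10.38 z 0.0639 r 89.2 tang -40.5 mm  ang -0.347 Fpush -0.00 F [ 0.25 -0.09 -0.78]
t 10.38 tcp [0.5553 0.0422 0.0639] thx -0.347 F [ 0.25 -0.09 -0.78] need mm [ 2.1  8.6 -0.1] yaw -0.062
```

View pics/b2.png

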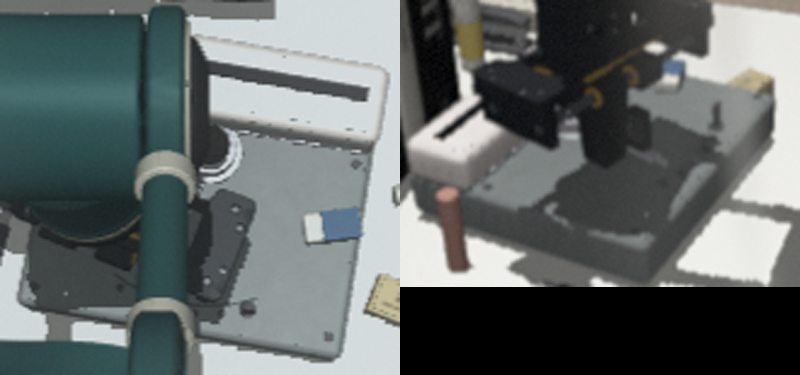

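The arm hides the lever in both views, but the thumb piece in the side view stands free of the fingers. The contact position will confirm the notch. Second click.

drive_tool([
  {"dx": 2,"dy": 8,"dz": 0,"yaw": -0.06},
  {"dx": 0,"dy": 4,"dz": 0,"yaw": 0},
  {"dx": 0,"dy": 4,"dz": 0,"yaw": 0},
  {"dx": 0,"dy": 0,"dz": 0,"yaw": 0},
  {"dx": 0,"dy": 0,"dz": 0,"yaw": 0},
])

```text
t: 11.1
tcp_pos: [0.5517, 0.0261, 0.0637]
tcp_rot: [-3.109, 0.453, -0.0]
ft_force: [-0.5, -0.6, 0.3]
opening: 0.0002
grasp_force: 0.0
```

drive_tool([
  {"dx": 0,"dy": 1.5,"dz": 0,"yaw": 0},
  {"dx": 0,"dy": 1.5,"dz": 0,"yaw": 0},
  {"dx": 0,"dy": 1.5,"dz": 0,"yaw": 0},
  {"dx": 0,"dy": 1.5,"dz": 0,"yaw": 0},
  {"dx": 0,"dy": 0,"dz": 0,"yaw": 0},
])

```text
t: 11.72
tcp_pos: [0.5498, 0.0204, 0.0637]
tcp_rot: [-3.109, 0.453, 0.0]
ft_force: [-0.4, 1.5, -0.1]
opening: 0.0004
grasp_force: 0.4
```

```bash
python3 -c "
from h import *
st(.16)"
```

```text
t 11.72 z 0.0637 r 78.5 tang -18.2 mm  ang -0.289 Fpush 1.29 F [-0.39  1.47 -0.12]
```

Contact is where notch 1 predicts (about -21.5 mm). Now pushing on.

drive_tool([
  {"dx": 0,"dy": 1.5,"dz": 0,"yaw": 0},
  {"dx": 0,"dy": 1.5,"dz": 0,"yaw": -0.02},
  {"dx": 0,"dy": 1.5,"dz": 0,"yaw": -0.02},
  {"dx": 0,"dy": 1.5,"dz": 0,"yaw": -0.02},
  {"dx": 0,"dy": 1.5,"dz": 0,"yaw": -0.02},
  {"dx": 0,"dy": 1.5,"dz": 0,"yaw": -0.02},
  {"dx": 0,"dy": 0,"dz": 0,"yaw": 0},
])

```text
t: 12.6
tcp_pos: [0.5474, 0.0118, 0.0636]
tcp_rot: [-3.127, 0.297, 0.001]
ft_force: [-2.2, 3.7, -0.1]
opening: 0.0002
grasp_force: 1.9
```

drive_tool([
  {"dx": 0,"dy": 1.5,"dz": 0,"yaw": -0.02},
  {"dx": 0,"dy": 1.5,"dz": 0,"yaw": -0.02},
  {"dx": 0,"dy": 1.5,"dz": 0,"yaw": -0.02},
  {"dx": 0,"dy": 1.5,"dz": 0,"yaw": -0.02},
  {"dx": 0,"dy": 0,"dz": 0,"yaw": 0},
])

```text
t: 13.22
tcp_pos: [0.5459, 0.0063, 0.0635]
tcp_rot: [-3.136, 0.171, 0.003]
ft_force: [-3.2, 7.0, 1.8]
opening: 0.0007
grasp_force: 3.0
```

```bash
python3 -c "
from h import *
st(.16)"
```

```text
t 13.22 z 0.0635 r 74.7 tang -3.7 mm  ang -0.109 Fpush 6.62 F [-3.24  7.01  1.8 ]
```

drive_tool([
  {"dx": 0,"dy": 1.5,"dz": 0,"yaw": -0.02},
  {"dx": 0,"dy": 1.5,"dz": 0,"yaw": -0.02},
  {"dx": 0,"dy": 1,"dz": 0,"yaw": -0.02},
  {"dx": 0,"dy": 0,"dz": 0,"yaw": 0},
])

```text
t: 13.72
tcp_pos: [0.5449, 0.0027, 0.0633]
tcp_rot: [-3.139, 0.077, 0.005]
ft_force: [-3.9, 7.3, 2.6]
opening: 0.0004
grasp_force: 3.7
```

drive_tool([
  {"dx": 0,"dy": 1,"dz": 0,"yaw": -0.02},
  {"dx": 0,"dy": 1,"dz": 0,"yaw": -0.02},
  {"dx": 0,"dy": 1,"dz": 0,"yaw": 0},
  {"dx": 0,"dy": 0,"dz": 0,"yaw": 0},
])

```text
t: 14.22
tcp_pos: [0.5444, -0.0, 0.0632]
tcp_rot: [-3.139, 0.015, 0.006]
ft_force: [-5.6, 8.7, 2.9]
opening: 0.0005
grasp_force: 4.3
```

drive_tool([
  {"dx": 0,"dy": 1,"dz": 0,"yaw": 0},
  {"dx": 0,"dy": 0.5,"dz": 0,"yaw": 0},
  {"dx": 0,"dy": 0,"dz": 0,"yaw": 0},
])

```text
t: 14.6
tcp_pos: [0.545, -0.0024, 0.0632]
tcp_rot: [-3.141, 0.014, 0.004]
ft_force: [-3.6, 4.7, 0.4]
opening: 0.0005
grasp_force: 2.6
```

Second click (4.3 → 2.6). Backing off.

drive_tool([
  {"dx": 0,"dy": -15,"dz": 0,"yaw": 0},
  {"dx": 0,"dy": -15,"dz": 0,"yaw": 0},
  {"dx": 0,"dy": -6,"dz": 0,"yaw": 0.1},
  {"dx": 0,"dy": 0,"dz": 0,"yaw": 0.08},
  {"dx": 0,"dy": 0,"dz": 0,"yaw": 0},
])

```text
t: 15.22
tcp_pos: [0.5471, 0.0337, 0.064]
tcp_rot: [3.127, -0.293, 0.002]
ft_force: [-0.8, 0.1, -1.1]
opening: 0.0003
grasp_force: 0.0
```

Run:
```python
from h import *
st(.32); to(spot(.32,.025),.064,-.545+.32+.12)
```

```text
t 15.22 z 0.0640 r 88.9 tang -42.6 mm  ang -0.187 Fpush -0.04 F [-0.79  0.11 -1.1 ]
t 15.22 tcp [0.5471 0.0337 0.064 ] thx -0.187 F [-0.79  0.11 -1.1 ] need mm [ 0.4 17.6  0. ] yaw -0.082
```

drive_tool([
  {"dx": 0,"dy": 9,"dz": 0,"yaw": -0.08},
  {"dx": -1,"dy": 8,"dz": 0,"yaw": 0},
  {"dx": 0,"dy": 0,"dz": 0,"yaw": 0},
  {"dx": 0,"dy": 1.5,"dz": 0,"yaw": 0},
  {"dx": 0,"dy": 1.5,"dz": 0,"yaw": 0},
  {"dx": 0,"dy": 1.5,"dz": 0,"yaw": 0},
  {"dx": 0,"dy": 1.5,"dz": 0,"yaw": 0},
  {"dx": 0,"dy": 0,"dz": 0,"yaw": 0},
])

```text
t: 16.23
tcp_pos: [0.5422, 0.0106, 0.0637]
tcp_rot: [-3.137, 0.172, 0.0]
ft_force: [-0.2, 1.0, -0.8]
opening: 0.0006
grasp_force: 0.3
```

```bash
python3 -c "
from h import *
st(.32)"
```

```text
t 16.23 z 0.0637 r 79.9 tang -19.0 mm  ang -0.109 Fpush 0.97 F [-0.2   0.99 -0.8 ]
```

Contact again where notch 2 predicts. Same push as before.

drive_tool([
  {"dx": 0,"dy": 1.5,"dz": 0,"yaw": 0},
  {"dx": 0,"dy": 1.5,"dz": 0,"yaw": -0.02},
  {"dx": 0,"dy": 1.5,"dz": 0,"yaw": -0.02},
  {"dx": 0,"dy": 1.5,"dz": 0,"yaw": -0.02},
  {"dx": 0,"dy": 1.5,"dz": 0,"yaw": -0.02},
  {"dx": 0,"dy": 1.5,"dz": 0,"yaw": -0.02},
  {"dx": 0,"dy": 0,"dz": 0,"yaw": 0},
])

```text
t: 17.1
tcp_pos: [0.5413, 0.0017, 0.0636]
tcp_rot: [-3.141, 0.014, 0.001]
ft_force: [-2.6, 2.7, 0.8]
opening: 0.0002
grasp_force: 1.8
```

drive_tool([
  {"dx": 0,"dy": 1.5,"dz": 0,"yaw": -0.02},
  {"dx": 0,"dy": 1.5,"dz": 0,"yaw": -0.02},
  {"dx": 0,"dy": 1.5,"dz": 0,"yaw": -0.02},
  {"dx": 0,"dy": 1.5,"dz": 0,"yaw": -0.02},
  {"dx": 0,"dy": 0,"dz": 0,"yaw": 0},
])

```text
t: 17.73
tcp_pos: [0.5409, -0.004, 0.0634]
tcp_rot: [-3.139, -0.112, 0.003]
ft_force: [-4.3, 6.1, 0.4]
opening: -0.0
grasp_force: 2.8
```

```bash
python3 -c "
from h import *
st(.32)"
```

```text
t 17.73 z 0.0634 r 75.8 tang -4.4 mm  ang 0.071 Fpush 6.36 F [-4.27  6.07  0.4 ]
```

drive_tool([
  {"dx": 0,"dy": 1.5,"dz": 0,"yaw": -0.02},
  {"dx": 0,"dy": 1.5,"dz": 0,"yaw": -0.02},
  {"dx": 0,"dy": 1,"dz": 0,"yaw": -0.02},
  {"dx": 0,"dy": 0,"dz": 0,"yaw": 0},
])

```text
t: 18.23
tcp_pos: [0.5406, -0.0076, 0.0632]
tcp_rot: [-3.133, -0.206, 0.005]
ft_force: [-4.7, 7.0, 2.3]
opening: 0.0003
grasp_force: 3.6
```

drive_tool([
  {"dx": 0,"dy": 1,"dz": 0,"yaw": -0.01},
  {"dx": 0,"dy": 1,"dz": 0,"yaw": -0.01},
  {"dx": 0,"dy": 1,"dz": 0,"yaw": 0},
  {"dx": 0,"dy": 0,"dz": 0,"yaw": 0},
])

```text
t: 18.73
tcp_pos: [0.5406, -0.0104, 0.0632]
tcp_rot: [-3.131, -0.237, 0.006]
ft_force: [-6.6, 6.8, 2.2]
opening: 0.0006
grasp_force: 4.1
```

drive_tool([
  {"dx": 0,"dy": 1,"dz": 0,"yaw": 0},
  {"dx": 0,"dy": 0.5,"dz": 0,"yaw": 0},
  {"dx": 0,"dy": 0,"dz": 0,"yaw": 0},
])

```text
t: 19.1
tcp_pos: [0.5416, -0.0126, 0.0632]
tcp_rot: [-3.132, -0.238, 0.004]
ft_force: [-3.6, 4.3, 0.2]
opening: 0.0007
grasp_force: 2.4
```

Third click. Backing off.

drive_tool([
  {"dx": 0,"dy": -15,"dz": 0,"yaw": 0},
  {"dx": 0,"dy": -15,"dz": 0,"yaw": 0},
  {"dx": 0,"dy": -6,"dz": 0,"yaw": 0.1},
  {"dx": 0,"dy": 0,"dz": 0,"yaw": 0.08},
  {"dx": 0,"dy": 0,"dz": 0,"yaw": 0},
])

```text
t: 19.73
tcp_pos: [0.538, 0.0233, 0.0642]
tcp_rot: [3.141, -0.042, 0.002]
ft_force: [0.5, 0.6, -0.4]
opening: 0.0004
grasp_force: 0.0
```

Run:
```python
from h import *
st(.48); to(spot(.48,.025),.064,-.545+.48+.12)
```

```text
t 19.73 z 0.0642 r 89.9 tang -43.5 mm  ang -0.027 Fpush 0.58 F [ 0.52  0.57 -0.37]
t 19.73 tcp [0.538  0.0233 0.0642] thx -0.027 F [ 0.52  0.57 -0.37] need mm [ 1.  18.6  0.2] yaw -0.082
```

drive_tool([
  {"dx": 0,"dy": 10,"dz": 0,"yaw": -0.08},
  {"dx": 0,"dy": 8,"dz": 0,"yaw": 0},
  {"dx": 0,"dy": 0,"dz": 0,"yaw": 0},
  {"dx": 0,"dy": 1.5,"dz": 0,"yaw": 0},
  {"dx": 0,"dy": 1.5,"dz": 0,"yaw": 0},
  {"dx": 0,"dy": 1.5,"dz": 0,"yaw": 0},
  {"dx": 0,"dy": 1.5,"dz": 0,"yaw": 0},
  {"dx": 0,"dy": 0,"dz": 0,"yaw": 0},
])

```text
t: 20.72
tcp_pos: [0.5377, -0.0012, 0.0637]
tcp_rot: [-3.14, -0.079, 0.0]
ft_force: [-0.3, -0.2, 0.5]
opening: 0.0006
grasp_force: 0.3
```

```bash
python3 -c "
from h import *
st(.48)"
```

```text
t 20.73 z 0.0637 r 79.7 tang -19.0 mm  ang 0.051 Fpush -0.17 F [-0.3  -0.18  0.46]
```

Notch 3 confirmed. Fourth click.

drive_tool([
  {"dx": 0,"dy": 1.5,"dz": 0,"yaw": 0},
  {"dx": 0,"dy": 1.5,"dz": 0,"yaw": -0.02},
  {"dx": 0,"dy": 1.5,"dz": 0,"yaw": -0.02},
  {"dx": 0,"dy": 1.5,"dz": 0,"yaw": -0.02},
  {"dx": 0,"dy": 1.5,"dz": 0,"yaw": -0.02},
  {"dx": 0,"dy": 1.5,"dz": 0,"yaw": -0.02},
  {"dx": 0,"dy": 0,"dz": 0,"yaw": 0},
])

```text
t: 21.6
tcp_pos: [0.5381, -0.0101, 0.0635]
tcp_rot: [-3.132, -0.237, 0.001]
ft_force: [-2.8, 4.2, 0.5]
opening: 0.0005
grasp_force: 1.8
```

drive_tool([
  {"dx": 0,"dy": 1.5,"dz": 0,"yaw": -0.02},
  {"dx": 0,"dy": 1.5,"dz": 0,"yaw": -0.02},
  {"dx": 0,"dy": 1.5,"dz": 0,"yaw": -0.02},
  {"dx": 0,"dy": 1.5,"dz": 0,"yaw": -0.02},
  {"dx": 0,"dy": 0,"dz": 0,"yaw": 0},
])

```text
t: 22.22
tcp_pos: [0.5387, -0.0157, 0.0634]
tcp_rot: [-3.12, -0.362, 0.003]
ft_force: [-4.5, 5.8, 1.4]
opening: 0.0004
grasp_force: 2.9
```

```bash
python3 -c "
from h import *
st(.48)"
```

```text
t 22.23 z 0.0634 r 75.6 tang -4.6 mm  ang 0.231 Fpush 6.64 F [-4.54  5.75  1.45]
```

drive_tool([
  {"dx": 0,"dy": 1.5,"dz": 0,"yaw": -0.02},
  {"dx": 0,"dy": 1.5,"dz": 0,"yaw": -0.02},
  {"dx": 0,"dy": 1,"dz": 0,"yaw": -0.02},
  {"dx": 0,"dy": 0,"dz": 0,"yaw": 0},
])

```text
t: 22.72
tcp_pos: [0.5389, -0.0193, 0.0632]
tcp_rot: [-3.107, -0.456, 0.005]
ft_force: [-5.4, 7.1, 2.4]
opening: 0.0001
grasp_force: 3.6
```

drive_tool([
  {"dx": 0,"dy": 1,"dz": 0,"yaw": -0.01},
  {"dx": 0,"dy": 1,"dz": 0,"yaw": -0.01},
  {"dx": 0,"dy": 1,"dz": 0,"yaw": 0},
  {"dx": 0,"dy": 0,"dz": 0,"yaw": 0},
])

```text
t: 23.22
tcp_pos: [0.5392, -0.022, 0.063]
tcp_rot: [-3.101, -0.486, 0.007]
ft_force: [-7.0, 6.4, 3.1]
opening: 0.0006
grasp_force: 4.2
```

drive_tool([
  {"dx": 0,"dy": 1,"dz": 0,"yaw": 0},
  {"dx": 0,"dy": 0.5,"dz": 0,"yaw": 0},
  {"dx": 0,"dy": 0,"dz": 0,"yaw": 0},
])

```text
t: 23.6
tcp_pos: [0.5408, -0.024, 0.0632]
tcp_rot: [-3.103, -0.487, 0.004]
ft_force: [-4.9, 3.3, 1.2]
opening: 0.0003
grasp_force: 2.4
```

drive_tool([
  {"dx": 0,"dy": -15,"dz": 0,"yaw": 0},
  {"dx": 0,"dy": -15,"dz": 0,"yaw": 0},
  {"dx": 0,"dy": -6,"dz": 0,"yaw": 0.1},
  {"dx": 0,"dy": 0,"dz": 0,"yaw": 0.08},
  {"dx": 0,"dy": 0,"dz": 0,"yaw": 0},
])

```text
t: 24.22
tcp_pos: [0.5316, 0.0106, 0.0643]
tcp_rot: [3.134, 0.209, 0.003]
ft_force: [-0.2, -0.2, -0.2]
opening: 0.0002
grasp_force: 0.0
```

Run:
```python
from h import *
st(.64); to(spot(.64,.025),.064,-.545+.64+.12)
c=read_camera("top")["image"][150:285,185:350,::-1]; cv2.imwrite("pics/t3.png",cv2.resize(c,None,fx=3.5,fy=3.5,interpolation=cv2.INTER_CUBIC))
```

```text
t 24.23 z 0.0643 r 89.6 tang -43.4 mm  ang 0.133 Fpush -0.12 F [-0.19 -0.15 -0.24]
t 24.23 tcp [0.5316 0.0106 0.0643] thx 0.133 F [-0.19 -0.15 -0.24] need mm [ 0.6 18.4  0.3] yaw -0.082
```

View pics/t3.png

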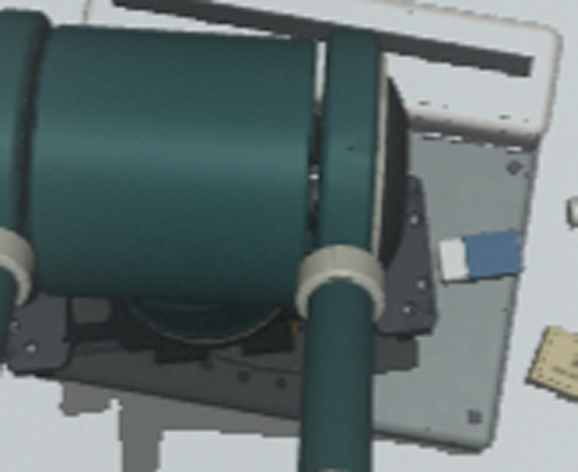

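The lever and tab are hidden by the forearm, and the eraser at (480,255) hasn't moved. I'll confirm notch 4 by contact, then make the last click.

drive_tool([
  {"dx": 0,"dy": 10,"dz": 0,"yaw": -0.08},
  {"dx": 0,"dy": 8,"dz": 0,"yaw": 0},
  {"dx": 0,"dy": 0,"dz": 0,"yaw": 0},
  {"dx": 0,"dy": 1.5,"dz": 0,"yaw": 0},
  {"dx": 0,"dy": 1.5,"dz": 0,"yaw": 0},
  {"dx": 0,"dy": 1.5,"dz": 0,"yaw": 0},
  {"dx": 0,"dy": 1.5,"dz": 0,"yaw": 0},
  {"dx": 0,"dy": 0,"dz": 0,"yaw": 0},
])

```text
t: 25.28
tcp_pos: [0.535, -0.0135, 0.0636]
tcp_rot: [-3.124, -0.33, 0.0]
ft_force: [-0.4, 0.2, -0.3]
opening: 0.0006
grasp_force: 0.3
```

```bash
python3 -c "
from h import *
st(.64)"
```

```text
t 25.27 z 0.0636 r 79.5 tang -19.1 mm  ang 0.211 Fpush 0.28 F [-0.43  0.19 -0.31]
```

drive_tool([
  {"dx": 0,"dy": 1.5,"dz": 0,"yaw": 0},
  {"dx": 0,"dy": 1.5,"dz": 0,"yaw": -0.02},
  {"dx": 0,"dy": 1.5,"dz": 0,"yaw": -0.02},
  {"dx": 0,"dy": 1.5,"dz": 0,"yaw": -0.02},
  {"dx": 0,"dy": 1.5,"dz": 0,"yaw": -0.02},
  {"dx": 0,"dy": 1.5,"dz": 0,"yaw": -0.02},
  {"dx": 0,"dy": 0,"dz": 0,"yaw": 0},
])

```text
t: 26.15
tcp_pos: [0.5368, -0.0222, 0.0634]
tcp_rot: [-3.103, -0.486, 0.002]
ft_force: [-3.1, 2.9, -0.2]
opening: 0.0005
grasp_force: 1.8
```

drive_tool([
  {"dx": 0,"dy": 1.5,"dz": 0,"yaw": -0.02},
  {"dx": 0,"dy": 1.5,"dz": 0,"yaw": -0.02},
  {"dx": 0,"dy": 1.5,"dz": 0,"yaw": -0.02},
  {"dx": 0,"dy": 1.5,"dz": 0,"yaw": -0.02},
  {"dx": 0,"dy": 0,"dz": 0,"yaw": 0},
])

```text
t: 26.78
tcp_pos: [0.5383, -0.0277, 0.0634]
tcp_rot: [-3.081, -0.611, 0.003]
ft_force: [-5.5, 4.2, 1.1]
opening: 0.0005
grasp_force: 2.9
```

```bash
python3 -c "
from h import *
st(.64)"
```

```text
t 26.77 z 0.0634 r 75.4 tang -4.7 mm  ang 0.391 Fpush 5.99 F [-5.49  4.22  1.09]
```

drive_tool([
  {"dx": 0,"dy": 1.5,"dz": 0,"yaw": -0.02},
  {"dx": 0,"dy": 1.5,"dz": 0,"yaw": -0.02},
  {"dx": 0,"dy": 1,"dz": 0,"yaw": -0.02},
  {"dx": 0,"dy": 0,"dz": 0,"yaw": 0},
])

```text
t: 27.28
tcp_pos: [0.5391, -0.0311, 0.0631]
tcp_rot: [-3.06, -0.702, 0.006]
ft_force: [-7.2, 5.4, 3.4]
opening: 0.0008
grasp_force: 3.6
```

drive_tool([
  {"dx": 0,"dy": 1,"dz": 0,"yaw": -0.01},
  {"dx": 0,"dy": 1,"dz": 0,"yaw": -0.01},
  {"dx": 0,"dy": 1,"dz": 0,"yaw": 0},
  {"dx": 0,"dy": 0,"dz": 0,"yaw": 0},
])

```text
t: 27.78
tcp_pos: [0.5398, -0.0337, 0.063]
tcp_rot: [-3.052, -0.733, 0.008]
ft_force: [-9.1, 4.3, 2.8]
opening: 0.0009
grasp_force: 4.1
```

drive_tool([
  {"dx": 0,"dy": 1,"dz": 0,"yaw": 0},
  {"dx": 0,"dy": 0.5,"dz": 0,"yaw": 0},
  {"dx": 0,"dy": 0,"dz": 0,"yaw": 0},
])

```text
t: 28.15
tcp_pos: [0.5417, -0.0355, 0.0631]
tcp_rot: [-3.054, -0.734, 0.004]
ft_force: [-4.7, 3.3, 0.5]
opening: 0.0006
grasp_force: 2.4
```

Fifth click. Backing off, lifting, and moving aside to look.

drive_tool([
  {"dx": 0,"dy": -15,"dz": 0,"yaw": 0},
  {"dx": 0,"dy": -15,"dz": 0,"yaw": 0},
  {"dx": 0,"dy": -6,"dz": 0,"yaw": 0},
  {"dx": 0,"dy": 0,"dz": -50,"yaw": 0},
  {"dx": 0,"dy": 0,"dz": -60,"yaw": 0},
  {"dx": 0,"dy": -40,"dz": -20,"yaw": 0.15},
  {"dx": 0,"dy": -50,"dz": 0,"yaw": 0.15},
  {"dx": 0,"dy": -50,"dz": 0,"yaw": 0.15},
  {"dx": 0,"dy": -50,"dz": 0,"yaw": 0.17},
  {"dx": 0,"dy": -50,"dz": 0,"yaw": 0},
  {"dx": 0,"dy": 0,"dz": 0,"yaw": 0},
])

```text
t: 29.52
tcp_pos: [0.491, 0.2314, 0.1943]
tcp_rot: [-3.132, 0.227, -0.003]
ft_force: [0.0, -1.1, -0.4]
opening: 0.0002
grasp_force: 0.0
```

Run:
```python
from h import *
to(PIV,.1,PSI); print(observe()["joint_positions"].round(2))
c=read_camera("top")["image"][130:285,185:350,::-1]; cv2.imwrite("pics/t4.png",cv2.resize(c,None,fx=3.8,fy=3.8,interpolation=cv2.INTER_CUBIC))
```

```text
t 29.52 tcp [0.491  0.2314 0.1943] thx -0.144 F [ 0.04 -1.11 -0.36] need mm [158.1 236.4  94.3] yaw 0.001
[0.39 0.05 1.94 0.   1.16 2.11]
```

View pics/t4.png

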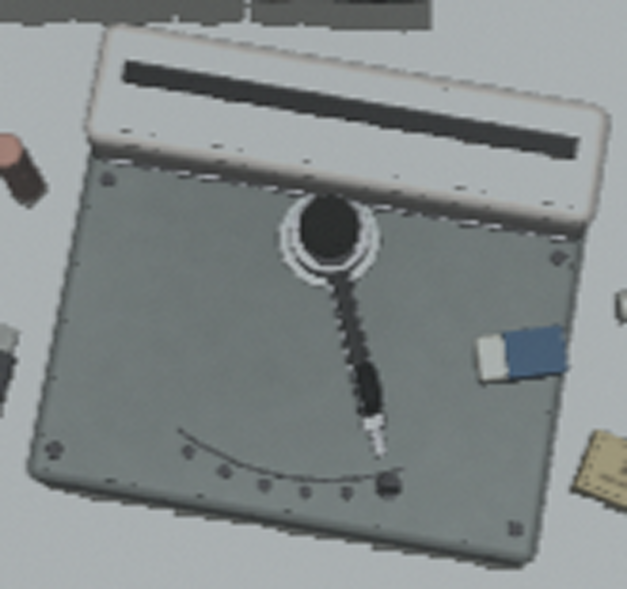

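The lever's tip at (378,455) points at the tab (388,485), and the thumb piece lies over the lever. Next the lock.

drive_tool([
  {"dx": 26,"dy": 39,"dz": 0,"yaw": 0},
  {"dx": 26,"dy": 39,"dz": 0,"yaw": 0},
  {"dx": 26,"dy": 39,"dz": 0,"yaw": 0},
  {"dx": 26,"dy": 39,"dz": 0,"yaw": 0},
  {"dx": 27,"dy": 40,"dz": 0,"yaw": 0},
  {"dx": 27,"dy": 40,"dz": 0,"yaw": 0},
  {"dx": 0,"dy": 0,"dz": 40,"yaw": 0},
  {"dx": 0,"dy": 0,"dz": 40,"yaw": 0},
  {"dx": 0,"dy": 0,"dz": 0,"yaw": 0},
  {"dx": 0,"dy": 0,"dz": 0,"yaw": 0},
])

```text
t: 30.82
tcp_pos: [0.6123, -0.0293, 0.115]
tcp_rot: [3.133, -0.235, 0.002]
ft_force: [-0.1, -0.0, -0.1]
opening: 0.0005
grasp_force: 0.0
```

Run:
```python
from h import *
to(PIV,.08,PSI)
```

```text
t 30.82 tcp [ 0.6123 -0.0293  0.115 ] thx -0.150 F [-0.13 -0.   -0.09] need mm [ 0.7 -4.3 35. ] yaw -0.005
```

drive_tool([
  {"dx": 0.5,"dy": -4,"dz": 12,"yaw": 0},
  {"dx": 0,"dy": 0,"dz": 12,"yaw": 0},
  {"dx": 0,"dy": 0,"dz": 8,"yaw": 0},
  {"dx": 0,"dy": 0,"dz": 0,"yaw": 0},
  {"dx": 0,"dy": 0,"dz": 0,"yaw": 0},
])

```text
t: 31.45
tcp_pos: [0.613, -0.0247, 0.0817]
tcp_rot: [3.133, -0.234, 0.0]
ft_force: [0.7, 0.5, -0.4]
opening: 0.0002
grasp_force: 0.0
```

drive_tool([
  {"dx": 0,"dy": 0,"dz": 2,"yaw": 0},
  {"dx": 0,"dy": 0,"dz": 2,"yaw": 0},
  {"dx": 0,"dy": 0,"dz": 2,"yaw": 0},
  {"dx": 0,"dy": 0,"dz": 0,"yaw": 0},
])

```text
t: 31.95
tcp_pos: [0.6132, -0.0248, 0.0762]
tcp_rot: [3.133, -0.234, 0.001]
ft_force: [-0.7, 0.6, 3.3]
opening: 0.0005
grasp_force: 1.6
```

drive_tool([
  {"dx": 0,"dy": 0,"dz": 1.5,"yaw": 0},
  {"dx": 0,"dy": 0,"dz": 1.5,"yaw": 0},
  {"dx": 0,"dy": 0,"dz": 1,"yaw": 0},
  {"dx": 0,"dy": 0,"dz": 0,"yaw": 0},
])

```text
t: 32.45
tcp_pos: [0.6132, -0.0248, 0.0718]
tcp_rot: [3.133, -0.234, 0.001]
ft_force: [0.2, -0.5, 2.8]
opening: 0.0005
grasp_force: 1.6
```

drive_tool([
  {"dx": 0,"dy": 0,"dz": 1,"yaw": 0},
  {"dx": 0,"dy": 0,"dz": 1,"yaw": 0},
  {"dx": 0,"dy": 0,"dz": 1,"yaw": 0},
  {"dx": 0,"dy": 0,"dz": 0,"yaw": 0},
  {"dx": 0,"dy": 0,"dz": 0,"yaw": 0},
])

```text
t: 33.08
tcp_pos: [0.6131, -0.0248, 0.0689]
tcp_rot: [3.133, -0.234, 0.001]
ft_force: [1.4, 0.3, 4.1]
opening: 0.0002
grasp_force: 2.2
```

drive_tool([
  {"dx": 0,"dy": 0,"dz": 1,"yaw": 0},
  {"dx": 0,"dy": 0,"dz": 0,"yaw": 0},
  {"dx": 0,"dy": 0,"dz": 0,"yaw": 0},
])

```text
t: 33.45
tcp_pos: [0.6132, -0.0248, 0.0682]
tcp_rot: [3.133, -0.234, 0.001]
ft_force: [-0.4, -0.5, 7.4]
opening: -0.0
grasp_force: 3.2
```

The stop is reached and the force is climbing. A little more, to about 11 N.

drive_tool([
  {"dx": 0,"dy": 0,"dz": 1,"yaw": 0},
  {"dx": 0,"dy": 0,"dz": 0.5,"yaw": 0},
  {"dx": 0,"dy": 0,"dz": 0,"yaw": 0},
  {"dx": 0,"dy": 0,"dz": 0,"yaw": 0},
])

```text
t: 33.95
tcp_pos: [0.6132, -0.0248, 0.0672]
tcp_rot: [3.133, -0.234, 0.001]
ft_force: [-0.9, -0.8, 9.7]
opening: 0.0004
grasp_force: 4.6
```

drive_tool([
  {"dx": 0,"dy": 0,"dz": 0.8,"yaw": 0},
  {"dx": 0,"dy": 0,"dz": 0,"yaw": 0},
  {"dx": 0,"dy": 0,"dz": 0,"yaw": 0},
])

```text
t: 34.33
tcp_pos: [0.6132, -0.0248, 0.0667]
tcp_rot: [3.133, -0.234, 0.001]
ft_force: [-2.2, 0.3, 10.5]
opening: 0.0006
grasp_force: 5.4
```

drive_tool([
  {"dx": 0,"dy": 0,"dz": -5,"yaw": 0},
  {"dx": 0,"dy": 0,"dz": -20,"yaw": 0},
  {"dx": 0,"dy": 0,"dz": -50,"yaw": 0},
  {"dx": 0,"dy": 0,"dz": -50,"yaw": 0},
  {"dx": -26,"dy": -40,"dz": 0,"yaw": 0},
  {"dx": -26,"dy": -40,"dz": 0,"yaw": 0},
  {"dx": -26,"dy": -40,"dz": 0,"yaw": 0},
  {"dx": -26,"dy": -40,"dz": 0,"yaw": 0},
  {"dx": -26,"dy": -40,"dz": 0,"yaw": 0},
  {"dx": -26,"dy": -40,"dz": 0,"yaw": 0},
  {"dx": 0,"dy": 0,"dz": 0,"yaw": 0},
  {"dx": 0,"dy": 0,"dz": 0,"yaw": 0},
])

```text
t: 35.83
tcp_pos: [0.494, 0.2354, 0.1904]
tcp_rot: [3.132, -0.233, -0.001]
ft_force: [-0.7, -0.0, 0.5]
opening: 0.0005
grasp_force: 0.0
```

Run:
```python
from h import *
c=read_camera("top")["image"][130:285,185:350,::-1]; cv2.imwrite("pics/t5.png",cv2.resize(c,None,fx=3.8,fy=3.8,interpolation=cv2.INTER_CUBIC))
print(observe()["t"],observe()["tcp_pos"])
```

```text
35.875 [0.49435821 0.2349778  0.19042858]
```

View pics/t5.png

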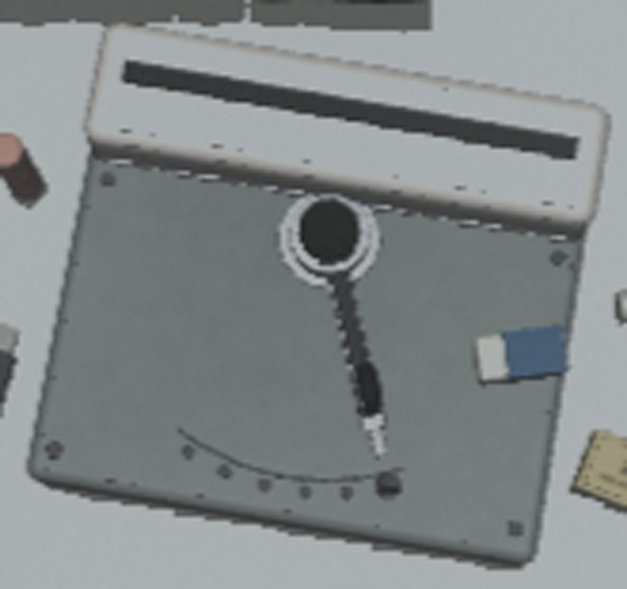

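The button now sits lower (centre moved from row 226 to about 231), the lever still points at the tab, and the loose things in view haven't moved.

```bash
python3 -c "
from plant import hand_in
print(hand_in())"
```

```text
the job is handed in; nothing more can be done
None
```

The lever was clicked one notch at a time to the tab at notch 5, the lock button was pressed home with about 11 N and released, nothing else in view moved, and the job was handed in at about 36 s.

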